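# Release the mill's gear selector and start it

## Robot

A 6-joint arm with a two-finger parallel gripper is mounted at the origin on the work surface. World frame = base frame: x ahead of the robot, y to its left, z up, the work surface at z = 0. Lengths are in m, angles in rad, forces in N, time in s.
With the tool pointing down it reaches from about 0.35 to 0.975 m from the base axis. Payload 4.9 kg.
Tool frame: the origin (TCP) lies midway between the tips of the shut fingers; the grasp point (between the pads) lies manip.grip_depth behind it (manip.grip_depth is the distance from the TCP to the grasp point, in m); z points along the fingers, x is the direction in which the jaws open and shut, and the axes are right-handed (so a half turn about z gives the same grasp; the last joint's range is limited). The gripper opens to 85 mm and grips with 20 to 120 N. Pads are 22 mm wide; open, the fingers measure 114 mm over their backs; the gripper's body (76 mm by 85 mm) begins 54 mm behind the grasp point. The pads swing forward as they close: fully open they stand 13 mm farther back than shut.
Start: joints at [0.988, 0.053, 1.613, -0, 1.476, -0.119], TCP at [0.28, 0.559, 0.231] pointing down, gripper open.
Joint ranges: [-3.01, 3.01], [-1.01, 2.22], [0.06, 2.58], [-1.02, 4.17], [0.09, 2.62], [-3.14, 3.14]. Speed limits (rad/s): [2.57, 2.57, 3.14, 3.14, 3.14, 3.14].

## Interface

Orientations are given as a unit quaternion [w, x, y, z].
In Python, from plant import state, grab_frame, ticket, manip gives the robot as it stands.
- The arm moves only by the tool carry_out, never from a script. Its argument "moves" is a list that holds one entry, the list of rows, each a list of 7 numbers: the turn, a rotation vector about the tool's x, y, z each as a share of 5 degrees, from -1 to 1, then the shift along the tool's x, y, z each as a share of 0.04 m, from -1 to 1, then the gripper command: -1 is shut, 1 is fully open, values between are in proportion. A call has 1 to 8 rows; each row shifts and turns the commanded pose from where the row before left it, along the tool's axes as they then stand; what a row does not reach is not made up. A row lasts 1/12 s, in which the tool goes at most 41.7 mm and 7.16 degrees, less where a joint would pass 70% of its speed; a pose out of reach is approached as far as the arm can. A call with a number of a shift or a turn outside -1 to 1 is refused whole. A call with a gripper value outside its range is refused whole. The fingers move at their own pace and stop on an object; the grip force is fixed at half the most. Time passes only in rows, so rows that do not move let the fingers close. It gives the time, the measured TCP pose, the force and the opening at its end, in the units of the state.
- state(): the state, without advancing time (a new reading comes with each control period).
- grab_frame(name): name is "scene" or "top" or "wrist"; returns a dict with "frame" (400x640x3 uint8, red, green, blue), "z_map" (400x640 float32, m along the optical axis (not along the pixel's ray), 0 where there is no reading), "K" (3x3 intrinsics, pixels), "world_from_camera" (4x4, takes a point from camera to world coordinates); the wrist camera has in their place "hand_eye" (4x4, takes a point from camera to tool coordinates, whose origin is the TCP and whose axes are the tool frame's). Camera axes: x right, y down, z forward; pixel columns grow to the right and rows downward; lengths in m; the calibration is good to about 2 mm. The wrist camera is an equidistant fisheye: a pixel r from the principal point sees the ray r / f radians off the axis. A picture is of the moment at which its call begins: read the wrist's pose just before it.
- ticket.job_done(): hands the job in, once; it reports no verdict.
The state is a dict: "time": time; "joint_pos": joint angles; "joint_vel": joint speeds; "joint_efforts": joint torques, N m; "tool_pos": TCP position; "tool_rot": TCP orientation; "contact_force": force on the tool from outside, world axes, zero at the start; "ft_torque": the same for the moment, N m; "gripper_width": opening from 0.0 (shut) to 1.0 (fully open).
Only numpy, scipy, OpenCV 4.12 (cv2) and the standard library are available. Lean on these libraries where they do the work, as an engineer would, in place of code of your own. Each camera call takes 0.05 s, during which the arm holds its last target.

## Task

Bring the mill from locked-out to running: lift the red lock-out block out of the selector gate and put it in the steel tray. Then take the gear lever through the staggered gate, from the white dot to the lane by the yellow dot, pause it there in the middle of that lane for a good second, and go on to the far end of the last lane by the green dot, where it is left. Only then press the green button fully down and let go; leave the red button and the jar, beaker and wrench alone.

Things in the scene. Friction and masses are not known exactly. Their poses are not given: they have to be found in the camera images.
- console: Blue gear selector console, fixed, 190 (x) by 140 (y) by 110 mm high, topped by a 10 mm aluminium gate plate. Origin: centre of its underside, on the table; own +x runs from the white-dot end of the gate to the green-dot end (away from the robot at yaw 0), +y to the left, z up. Dots on the plate (look only) at own x, y in mm: white (-40,-35), yellow (0,35), green (40,-35).
- gate_mid (a point): Centre of the gate plate's top, 110 mm over the table, axes as the console's. The slot is 14 mm wide; its centre line in x, y (mm) runs (-40,-14) start, (-16,-14), (-16,14), (16,14), (16,-14), (40,-14) end: three lanes along x joined by two crossings along y. Middle of the middle lane: (0,14). The slot ends 7 mm past the first and last point.
- lever_pivot (a point): Point about which the gear lever tilts both ways, inside the console at own (0,0,5) mm, axes as the console's. The straight stem, 10 mm thick, passes the slot 100 mm above it, with 2 mm play each side. To bring the stem to slot point (u,v), move the knob's centre to this pivot + 175 mm times the unit vector along (u, v, 100 mm).
- lever_knob (a point): Centre of the black ball knob (36 mm diameter) on top of the gear lever, 175 mm from the pivot along the stem, 160 to 180 mm over the table. The slot walls guide the stem; it stays where it is left (friction, about 1.5 to 3 N at the knob). It starts in the lane by the white dot, near its closed end.
- sel_pitch (a joint): Tilt of the gear lever along the console's x, rad; 0 upright, positive leans towards the green-dot end; tan = u / 100 mm for slot point u. About -0.38 at the white-dot end, 0 at the middle of the middle lane, +0.38 to +0.40 at the far end of the last lane.
- sel_roll (a joint): Sideways tilt of the gear lever, rad; positive leans to the console's +y (yellow dot). About +0.14 in the middle lane and -0.13 in the first and last lanes.
- lock_block: Loose red plastic lock-out block with a yellow band, about 120 g: a head 36 (own x) by 26 (y) by 48 mm high over a tongue 16 by 10 by 14 mm that hangs in the slot of the gate's last lane, so that it lifts straight up and out. Origin: centre of the head's underside, which rests on the gate plate (110 mm over the table); z up.
- block_center (a point): Middle of the lock-out block, 18 mm over its origin on its z axis.
- tray: Open steel tray, fixed, 150 by 150 by 30 mm high, walls and floor 5 mm. Origin: centre of its underside, on the table.
- station: Grey push-button station, fixed, 100 (x) by 150 (y) by 55 mm high, with two buttons on top: green (start) at own y = +38 mm, red (stop) at y = -38 mm. Origin: centre of its underside, on the table.
- start_btn_top (a point): Centre of the top face of the green start button (32 mm diameter, 77 mm over the table when up, in a 48 mm black collar). Pressed straight down.
- start_btn (a joint): Travel of the green button, m: 0 up, 0.006 fully down; a spring returns it; fully down takes about 5 N.
- stop_btn (a joint): Travel of the red button, same as the green one; must not be pressed.
- sample_jar: Bystander: amber jar with a white cap, 60 mm diameter, 75 mm high, loose on the table. Origin: centre of its underside.
- beaker: Bystander: steel beaker, 68 mm diameter, 75 mm high, loose on the table. Origin: centre of its underside.
- wrench: Bystander: steel wrench, about 180 mm long along its x, lying on the table. Origin: near its middle, underside.
Things that resemble listed ones, but are neither listed nor needed, are in the scene too. What is shaped like the console but turquoise is not meant.

How it is judged:
On the way, in this order (a step that is already met when the one before it is completed fails the run):
1. the lock-out block lies in the steel tray, let go and at rest (x of block_center in the frame of tray between -0.07 and 0.07 m and y of block_center in the frame of tray between -0.07 and 0.07 m and height (world z) of block_center below 0.055 m and linear speed of lock_block below 0.02 m/s and contact force between the fingers and lock_block below 0.1 N), for 0.2 s.
2. the gear lever pauses in the middle of the middle lane, by the yellow dot, for half a second (value of joint sel_roll above 0.08 rad and value of joint sel_pitch between -0.1 and 0.1 rad), for 0.5 s.
3. the gear lever stands at the far end of the last lane, by the green dot (value of joint sel_pitch above 0.32 rad and value of joint sel_roll below -0.08 rad), for 0.2 s.
4. the green button is pressed down (all of step 3 and value of joint start_btn above 0.0045 m), for 0.05 s.
At the end, for the whole second after the job is handed in: The gear lever stands in the last lane by the green dot, within about 7 mm of slot travel from its end (sel_pitch over 0.32, sel_roll under -0.08); the lock-out block rests in the tray (its middle within 70 mm of the tray's centre in the tray's x and y and lower than 55 mm); both buttons are up (all of step 3 and x of block_center in the frame of tray between -0.07 and 0.07 m and y of block_center in the frame of tray between -0.07 and 0.07 m and height (world z) of block_center below 0.055 m and linear speed of lock_block below 0.02 m/s and value of joint each of start_btn, stop_btn below 0.0015 m); the robot touches nothing.
It fails at once if the green button is pressed while the lever is not at the end of the last lane (value of joint start_btn above 0.002 m and not (value of joint sel_pitch above 0.32 rad and value of joint sel_roll below -0.08 rad)).
It fails at once if the red button is pressed (value of joint stop_btn above 0.002 m).
It fails at once if the amber jar is moved more than 30 mm (distance of sample_jar from where it was at the start of the episode above 0.03 m).
It fails at once if the steel beaker is moved more than 30 mm (distance of beaker from where it was at the start of the episode above 0.03 m).
It fails at once if the wrench is moved more than 30 mm (distance of wrench from where it was at the start of the episode above 0.03 m).
It also fails if it takes over 72 s, if anything falls off the work surface, if the arm or the gripper's body presses on something with over 40 N, if the wrist force passes 120 N, or if a joint passes its speed limit or range.

## Working session

There is one attempt and no reset: what is moved stays moved. The work goes in short steps, Python scripts to look and compute and a tool call to move; the robot and the scene stay as the last step left them, time stands still between calls to the robot, and variables do not carry over. Pictures are saved under pics/ and viewed, and the job is handed in when it is done.

Besides the shell and the picture viewer there is one more tool, called after "Emit:" by a JSON object that holds its "op" and its "data", one argument or row to a line. carry_out: Moves the arm, as the interface text tells. Shift numbers are shares of 0.04 m and turn numbers shares of 5 degrees, none past 1 either way. Its arguments: {"type":"object","properties":{"moves":{"type":"array"}},"required":["moves"]}

```bash
mkdir -p pics; ls
python3 - <<'E'
from plant import state, grab_frame, manip
import cv2,numpy as np
print(state()); print({k:getattr(manip,k) for k in dir(manip) if k[0]!='_'})
for n in ("scene","top","wrist"):
    f=grab_frame(n); cv2.imwrite(f"pics/{n}0.png",f["frame"][:,:,::-1]); np.savez(f"{n}0.npz",**f)
    print(n,f["K"].round(1).tolist(),(f.get("world_from_camera",f.get("hand_eye"))).round(4).tolist())
E
```

```text
pics
{'time': 0.0, 'joint_pos': array([ 9.88039073e-01,  5.33637041e-02,  1.61427750e+00, -2.78324461e-05,
        1.47602441e+00, -1.19016416e-01]), 'joint_vel': array([ 0.00102785,  0.00138724,  0.00033185,  0.00050977, -0.00041184,
        0.00051094]), 'joint_efforts': array([-1.84864402e-04, -3.93715024e+01, -3.70163620e+01, -1.52499656e-04,
        7.28278115e-03, -5.42493879e-06]), 'tool_pos': array([0.27923071, 0.55845858, 0.23006865]), 'tool_rot': array([ 4.48889162e-04,  8.50674157e-01,  5.25692309e-01, -9.34334392e-04]), 'contact_force': array([ 0.90998299, -0.96433576,  0.04865219]), 'ft_torque': array([ 0.03613524, -0.02065617, -0.01286748]), 'gripper_width': 1.0003499296607217}
{'IKError': <class 'plant.IKError'>, 'grip_depth': 0.0187}
scene [[441.5, 0.0, 317.2], [0.0, 441.5, 196.1], [0.0, 0.0, 1.0]] [[0.0987, 0.8628, -0.4958, 1.0366], [0.995, -0.0795, 0.0597, -0.0515], [0.0121, -0.4993, -0.8664, 1.052], [0.0, 0.0, 0.0, 1.0]]
top [[370.2, 0.0, 319.4], [0.0, 370.2, 201.6], [0.0, 0.0, 1.0]] [[-0.0217, -0.989, 0.1463, 0.3744], [-0.9998, 0.0219, -0.0005, -0.0132], [-0.0027, -0.1463, -0.9892, 1.0252], [0.0, 0.0, 0.0, 1.0]]
wrist [[309.7, 0.0, 320.5], [0.0, 309.7, 195.0], [0.0, 0.0, 1.0]] [[1.0, 0.0009, 0.0011, 0.0013], [-0.0012, 0.9608, 0.2773, -0.0697], [-0.0008, -0.2773, 0.9608, -0.1416], [0.0, 0.0, 0.0, 1.0]]
```

View pics/scene0.png

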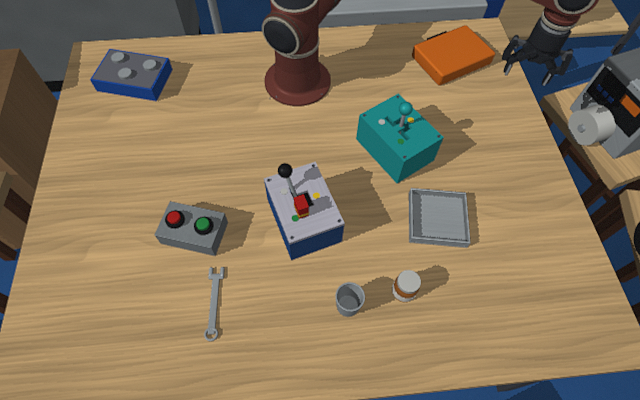

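View pics/top0.png

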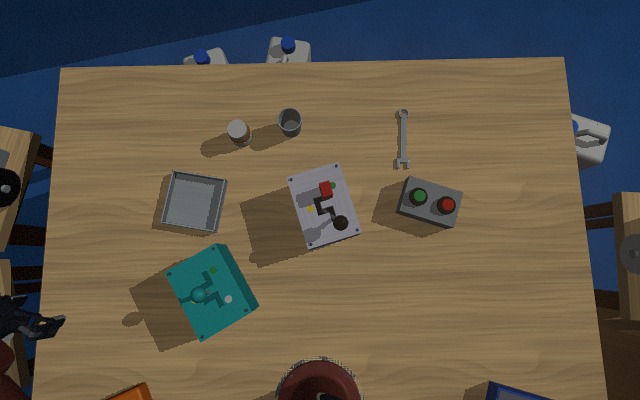

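View pics/wrist0.png

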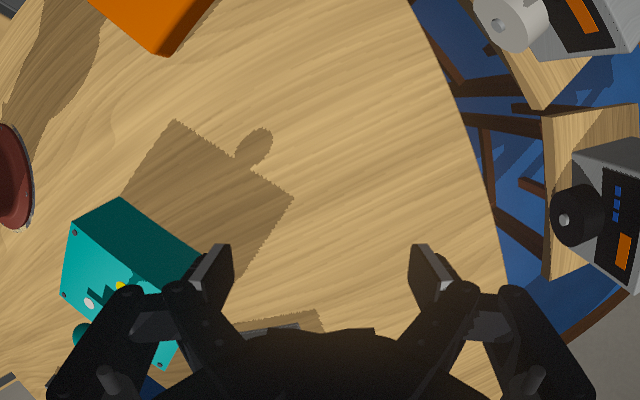

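Candidates: the console with the aluminium plate is at top (324,207), and the turquoise decoy is at (212,292). The red block on the gate is at top (326,189); the red stop button at (446,205) is not it. The steel tray is at (194,202), and the green button is at (419,196). I'll measure these now and make a close crop.

```bash
cat > h.py <<'E'
import numpy as np, cv2
def cloud(f):
    K=f["K"];T=f["world_from_camera"];z=f["z_map"]
    v,u=np.mgrid[0:z.shape[0],0:z.shape[1]]
    P=np.stack([(u-K[0,2])/K[0,0]*z,(v-K[1,2])/K[1,1]*z,z],-1)
    W=P@T[:3,:3].T+T[:3,3]; W[z==0]=np.nan
    return W
def ray(f,uv,h):
    K=f["K"];T=f["world_from_camera"]
    uv=np.atleast_2d(uv).astype(float)
    d=np.c_[(uv[:,0]-K[0,2])/K[0,0],(uv[:,1]-K[1,2])/K[1,1],np.ones(len(uv))]@T[:3,:3].T
    o=T[:3,3]; s=(h-o[2])/d[:,2]
    return o+d*s[:,None]
def rect(W,m):
    p=W[m][:,:2]; p=p[~np.isnan(p).any(1)]
    r=cv2.minAreaRect((p*1000).astype(np.float32)); return r
def hsv(f): return cv2.cvtColor(f["frame"],cv2.COLOR_RGB2HSV)
E
python3 - <<'E'
from h import *
for n in ("top","scene"):
    f=dict(np.load(n+"0.npz")); W=cloud(f); H=hsv(f); Z=W[...,2]
    ys,xs=np.mgrid[0:400,0:640]
    def roi(a,b,c,d): return (xs>=a)&(xs<=c)&(ys>=b)&(ys<=d)
    R={"top":dict(con=(275,150,375,260),tray=(150,160,235,240),st=(385,165,475,235),jar=(222,115,255,148),bk=(272,100,306,140),wr=(388,100,415,172)),
       "scene":dict(con=(255,155,350,262),tray=(400,180,480,250),st=(150,195,235,258),jar=(390,265,425,305),bk=(330,278,368,320),wr=(200,260,232,345))}[n]
    print(n,"table z",np.nanmedian(Z[roi(300,280,340,330)]))
    def show(k,lo,hi,extra=None):
        m=roi(*R[k])&(Z>lo)&(Z<hi)
        if extra is not None:m&=extra
        m=cv2.morphologyEx(m.astype(np.uint8),cv2.MORPH_OPEN,np.ones((2,2)))>0
        if m.sum()<5: print(k,'few');return
        r=rect(W,m); print(k,lo,m.sum(),np.round(r[0],1),np.round(r[1],1),round(r[2],1),"z",round(float(np.nanmedian(Z[m])),4))
    show("con",.104,.117);show("tray",.02,.04);show("st",.048,.060);show("jar",.065,.085);show("bk",.065,.085)
    show("wr",.004,.03)
    h,s,v=H[...,0],H[...,1],H[...,2]
    red=((h<8)|(h>172))&(s>140)&(v>60); grn=(h>45)&(h<80)&(s>120)&(v>40); yel=(h>20)&(h<34)&(s>170)&(v>120)
    show("con",.12,.17,red); show("con",.15,.17,red); show("con",.16,.2,(v<70))
    show("st",.066,.09,grn);show("st",.066,.09,red)
    for nm,c,k in (("yel",yel,"con"),("grn",grn,"con")):
        m=c&roi(*R[k])
        print(nm,m.sum(),[np.round(np.nanmean(W[m],0),4)] if m.sum() else 0)
    im=f["frame"][:,:,::-1]; a,b,c,d=R["con"]
    cv2.imwrite(f"pics/crop_{n}.png",cv2.resize(im[b:d,a:c],None,fx=4,fy=4,interpolation=cv2.INTER_CUBIC))
E
```

```text
top table z -0.000711471104334338
con 0.104 3585 [513.2 -29.7] [205.9 154.1] 16.0 z 0.1089
tray 0.02 491 [533.  335.9] [159.6 149.8] 79.0 z 0.0229
st 0.048 1588 [ 514.4 -322.4] [169.3 111.7] 72.1 z 0.0539
jar 0.065 310 [716.7 202.6] [49.1 48.8] 85.4 z 0.0734
bk 0.065 145 [742.9  57.8] [64.  72.5] 19.2 z 0.0674
wr 0.004 263 [ 702.6 -262.2] [ 38.4 176.5] 84.7 z 0.0054
con 0.12 151 [535.3 -32.5] [35.8 28.7] 15.8 z 0.1569
con 0.15 151 [535.3 -32.5] [35.8 28.7] 15.8 z 0.1569
con 0.16 180 [449.3 -64.7] [37.4 31.6] 87.7 z 0.1794
st 0.066 95 [ 523.9 -275.8] [26.5 27.9] 8.3 z 0.0756
st 0.066 114 [ 498.8 -349.4] [34.  26.2] 88.4 z 0.0754
yel 30 [array([0.4932, 0.011 , 0.1102])]
grn 20 [array([ 0.5512, -0.0475,  0.1105])]
scene table z -0.000815821230436109
con 0.104 3387 [469.9 -16.5] [256.8 169.5] 16.1 z 0.109
tray 0.02 569 [531.9 341. ] [162.9 164.5] 79.5 z 0.025
st 0.048 1629 [ 506.9 -303.8] [147.2 123.4] 71.9 z 0.0541
jar 0.065 414 [718.7 219.9] [47.8 81.1] 16.1 z 0.0739
bk 0.065 193 [744.6  72.1] [63.7 79.9] 6.5 z 0.0697
wr 0.004 444 [ 708.8 -252.7] [ 34.2 176.6] 86.9 z 0.0057
con 0.12 210 [497.3 -20.6] [ 31.9 122.6] 80.1 z 0.1559
con 0.15 164 [497.3 -20.6] [ 31.9 122.6] 80.1 z 0.1569
con 0.16 158 [458.7 -59. ] [24.2 32.1] 8.1 z 0.1782
st 0.066 139 [ 530.9 -271.4] [28.2 30.4] 4.1 z 0.0747
st 0.066 134 [ 506.1 -343.4] [31.4 29.4] 85.9 z 0.0753
yel 27 [array([0.4986, 0.0066, 0.1111])]
grn 30 [array([ 0.5518, -0.0464,  0.1102])]
```

View pics/crop_top.png

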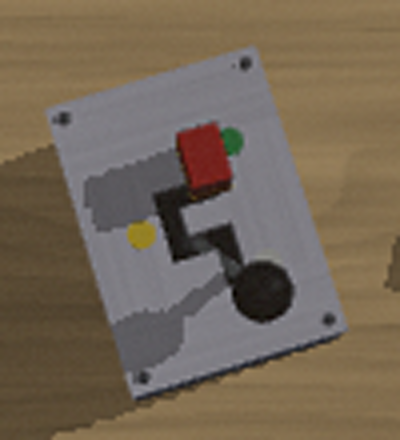

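View pics/crop_scene.png

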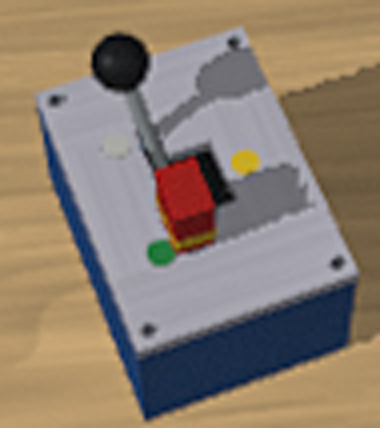

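The crops confirm the choice: blue console, aluminium plate, red block with a yellow band by the green dot, and the knob at the white-dot end. Next I'll get the console pose from the plate corners and dots in both views.

Run:
```python
from h import *
fs={n:dict(np.load(n+"0.npz")) for n in("top","scene")}
C={"top":(np.array([[48,108],[255,48],[345,330],[135,398]])/4-.375+[275,150]),"scene":(np.array([[135,355],[38,97],[242,28],[357,275]])/4-.375+[255,155])}
S={"top":np.array([[62,118],[245,63],[329,319],[142,377]])/4-.375+[275,150],"scene":np.array([[337,262],[148,330],[56,100],[235,42]])/4-.375+[255,155]}
for n in fs:
    p=ray(fs[n],C[n],.11); print(n,p[:,:2].round(4).tolist(),p.mean(0)); r=cv2.minAreaRect((p[:,:2]*1000).astype(np.float32)); print(r)
    q=ray(fs[n],S[n],.11); print(" screws",q.mean(0)[:2], cv2.minAreaRect((q[:,:2]*1000).astype(np.float32)))
    H=hsv(fs[n]);h,s,v=cv2.split(H)
    yel=(h>20)&(h<34)&(s>150)&(v>120); grn=(h>45)&(h<80)&(s>120)&(v>40)
    a,b,c,d=dict(top=(275,150,375,260),scene=(255,155,350,262))[n]
    for nm,m in(("yel",yel),("grn",grn)):
        mm=np.zeros_like(m);mm[b:d,a:c]=m[b:d,a:c]
        k,l,st,ce=cv2.connectedComponentsWithStats(mm.astype(np.uint8))
        for i in range(1,k):
            if st[i,4]>8: print(nm,st[i],ce[i].round(1),ray(fs[n],ce[i],.11)[0,:2].round(4))
    # blob centers: red top & buttons
    red=((h<8)|(h>172))&(s>140)&(v>60)
    for nm,m in(("red",red),("grn",grn)):
        k,l,st,ce=cv2.connectedComponentsWithStats(m.astype(np.uint8))
        for i in range(1,k):
            if st[i,4]>60: print(nm,st[i],ce[i].round(1),"at .077",ray(fs[n],ce[i],.077)[0,:2].round(4),"at.158",ray(fs[n],ce[i],.158)[0,:2].round(4))
```

```text
top [[0.5753, 0.0676], [0.6113, -0.0641], [0.4314, -0.1144], [0.3926, 0.0159]] [ 0.50264431 -0.0237685   0.11      ]
((502.55743408203125, -23.958091735839844), (189.94432067871094, 136.555419921875), 15.811676979064941)
 screws [ 0.50350589 -0.02303162] ((503.5347900390625, -22.978424072265625), (170.7015380859375, 120.93011474609375), 16.15146255493164)
yel [307 206   7   6  34] [309.9 208.4] [0.4932 0.0104]
grn [331 182   4   7  20] [332.4 185. ] [ 0.5513 -0.0475]
red [319 181  14  16 153] [325.6 188.6] at .077 [ 0.5484 -0.0307] at.158 [ 0.5335 -0.0292]
red [441 199  13  12 117] [447.5 204.1] at .077 [ 0.5008 -0.3446] at.158 [ 0.49   -0.3163]
red [283 361  77  39 610] [322.2 375.9] at .077 [ 0.0882 -0.0112] at.158 [ 0.1126 -0.0114]
grn [413 190  12  12  99] [419.2 195.4] at .077 [ 0.5253 -0.2728] at.158 [ 0.5124 -0.2506]
scene [[0.6171, -0.0656], [0.4354, -0.1146], [0.3948, 0.0182], [0.5778, 0.0693]] [ 0.50628606 -0.02317097  0.11      ]
((505.970458984375, -23.681381225585938), (191.64596557617188, 140.46791076660156), 15.585739135742188)
 screws [ 0.50349159 -0.0223087 ] ((503.6029357910156, -22.13866424560547), (170.23873901367188, 120.86117553710938), 15.873985290527344)
yel [313 193   7   6  30] [315.8 195.1] [0.4943 0.0103]
grn [292 215   6   6  30] [294.6 217.7] [ 0.5517 -0.0464]
red [294 194  15  21 219] [300.9 203.9] at .077 [ 0.4975 -0.0275] at.158 [ 0.5423 -0.0295]
red [167 211  14  13 141] [173.2 217.1] at .077 [ 0.5056 -0.3444] at.158 [ 0.5497 -0.3201]
grn [196 217  14  14 147] [202.3 223.5] at .077 [ 0.5299 -0.2727] at.158 [ 0.572  -0.2543]
```

Console comes out at (0.5035,-0.023) with yaw about 16°, and both views and the dot offsets agree. The block is near own (28,-14) mm. I'll grip it with the jaws along own y, so tool x = own y and tool y = own x. First I rotate -42.6° about tool z.

Emit:
{"op": "carry_out", "data": {
  "moves": [
    [[0,0,-1,0,0,-0.2,1],[0,0,-1,0,0,-0.2,1],[0,0,-1,0,0,-0.2,1],[0,0,-1,0,0,-0.2,1],[0,0,-1,0,0,-0.2,1],[0,0,-1,0,0,0,1],[0,0,-1,0,0,0,1],[0,0,-1,0,0,0,1]]
  ]
}}

```text
time: 0.82
tool_pos: [0.2795, 0.5589, 0.2711]
tool_rot: [0.0, 0.618, 0.786, -0.0]
contact_force: [0.1, -0.1, -0.1]
gripper_width: 1.003
```

```bash
cat > go.py <<'E'
import sys,numpy as np
from scipy.spatial.transform import Rotation as R
from plant import state
C=np.array([.5035,-.023]);yaw=np.radians(16)
def own(x,y): return C+np.array([np.cos(yaw)*x-np.sin(yaw)*y,np.sin(yaw)*x+np.cos(yaw)*y])
def rel(p,q=False):
    s=state(); w,x,y,z=s["tool_rot"]; r=R.from_quat([x,y,z,w]); M=r.as_matrix()
    d=M.T@(np.array(p)-s["tool_pos"]); 
    print("t",round(s["time"],2),"tcp",s["tool_pos"].round(4),"xang",np.degrees(np.arctan2(M[1,0],M[0,0])).round(2),"zax",M[:,2].round(4),"F",s["contact_force"].round(1),"g",round(s["gripper_width"],3))
    print(" target",np.round(p,4),"tool d mm",(d*1000).round(1),"shares",(d/.04).round(2))
def ownpos():
    s=state(); d=s["tool_pos"][:2]-C; c,n=np.cos(yaw),np.sin(yaw)
    print("own mm",np.round([1000*(c*d[0]+n*d[1]),1000*(-n*d[0]+c*d[1]),1000*s["tool_pos"][2]],1))
E
python3 -c "
from go import *
rel([*own(.028,-.014),.27])"
```

```text
t 0.82 tcp [0.2795 0.5589 0.2711] xang 103.67 zax [-2.e-04 -3.e-04 -1.e+00] F [ 0.1 -0.1 -0.1] g 1.003
 target [ 0.5343 -0.0287  0.27  ] tool d mm [-631.2  108.6    1.2] shares [-15.78   2.72   0.03]
```

Emit:
{"op": "carry_out", "data": {
  "moves": [
    [[0,0,0,-0.98,0.17,0,1],[0,0,0,-0.98,0.17,0,1],[0,0,0,-0.98,0.17,0,1],[0,0,0,-0.98,0.17,0,1],[0,0,0,-0.98,0.17,0,1],[0,0,0,-0.98,0.17,0,1],[0,0,0,-0.98,0.17,0,1],[0,0,0,-0.98,0.17,0,1]]
  ]
}}

```text
time: 1.48
tool_pos: [0.4054, 0.2648, 0.2711]
tool_rot: [0.0, 0.619, 0.785, -0.0]
contact_force: [1.5, 0.5, 0.6]
gripper_width: 1.004
```

Emit:
{"op": "carry_out", "data": {
  "moves": [
    [[0,0,0,-0.98,0.17,0,1],[0,0,0,-0.98,0.17,0,1],[0,0,0,-0.98,0.17,0,1],[0,0,0,-0.98,0.17,0,1],[0,0,0,-0.98,0.17,0,1],[0,0,0,-0.98,0.17,0,1],[0,0,0,-0.98,0.17,0,1],[0,0,-0.47,-0.98,0.17,0,1]]
  ]
}}

```text
time: 2.15
tool_pos: [0.5313, -0.0278, 0.2711]
tool_rot: [-0.0, 0.603, 0.798, 0.0]
contact_force: [-0.0, 0.3, 0.4]
gripper_width: 0.998
```

```bash
python3 -c "
from go import *
from h import *
from plant import grab_frame
rel([*own(.028,-.014),.122])
f=grab_frame('wrist'); cv2.imwrite('pics/w1.png',f['frame'][:,:,::-1])
f=grab_frame('top'); np.savez('top1.npz',**f)
"
```

```text
t 2.15 tcp [ 0.5313 -0.0278  0.2711] xang 105.79 zax [-0.e+00  2.e-04 -1.e+00] F [-0.   0.3  0.4] g 0.998
 target [ 0.5343 -0.0287  0.122 ] tool d mm [ -1.7   2.7 149.1] shares [-0.04  0.07  3.73]
```

View pics/w1.png

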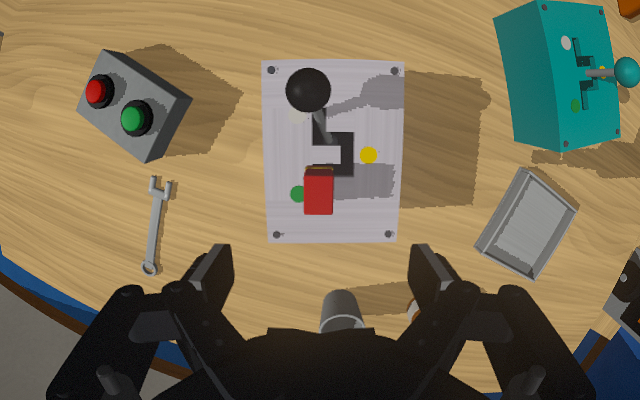

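The wrist view shows the block top at (318,196), knob at (308,90), yellow dot at (368,155), green dot at (298,194) and screws near the four plate corners. I'll cast these rays to refine the pose.

```bash
cat >> go.py <<'E'
def wray(f,uv,h,s):
    K=f["K"];uv=np.atleast_2d(uv).astype(float)
    a=(uv[:,0]-K[0,2])/K[0,0];b=(uv[:,1]-K[1,2])/K[1,1];t=np.hypot(a,b)
    k=np.where(t>1e-9,np.sin(t)/np.maximum(t,1e-9),1)
    d=np.c_[a*k,b*k,np.cos(t)]
    w,x,y,z=s["tool_rot"]; M=R.from_quat([x,y,z,w]).as_matrix()
    E=f["hand_eye"]; o=M@E[:3,3]+s["tool_pos"]; D=d@(M@E[:3,:3]).T
    return o+D*((h-o[2])/D[:,2])[:,None]
E
python3 - <<'E'
from go import *; from h import *; from plant import grab_frame
s=state(); f=grab_frame("wrist"); np.savez("w1.npz",**f)
H=hsv(f);h,sa,v=cv2.split(H)
red=((h<8)|(h>172))&(sa>140)&(v>60); yel=(h>20)&(h<34)&(sa>150)&(v>120); grn=(h>45)&(h<80)&(sa>120)&(v>40)
for nm,m in(("red",red),("yel",yel),("grn",grn)):
    k,l,st,ce=cv2.connectedComponentsWithStats(m.astype(np.uint8))
    for i in range(1,k):
        if st[i,4]>60 and st[i,0]<480: print(nm,st[i],ce[i].round(1),"z.11",wray(f,ce[i],.11,s)[0,:2].round(4),".077",wray(f,ce[i],.077,s)[0,:2].round(4),".158",wray(f,ce[i],.158,s)[0,:2].round(4))
        if nm=="red" and st[i,4]>60 and 290<ce[i][0]<345:
            bx=cv2.boxPoints(cv2.minAreaRect(np.argwhere(l==i)[:,::-1].astype(np.float32))); q=wray(f,bx,.158,s); print(bx.round(0).tolist(),q[:,:2].round(4).tolist(), cv2.minAreaRect((q[:,:2]*1000).astype(np.float32)))
q=wray(f,[(271,70),(394,71),(388,234),(277,235)],.11,s); print(q[:,:2].round(4).tolist(),cv2.minAreaRect((q[:,:2]*1000).astype(np.float32)))
# knob: dark blob
m=((v<75)&(sa<80)).astype(np.uint8); m[:, :280]=0;m[:,335:]=0;m[:60]=0;m[115:]=0
c=max(cv2.findContours(m,0,1)[0],key=cv2.contourArea);(x,y),r=cv2.minEnclosingCircle(c);print("knob",x,y,r,wray(f,(x,y),.166,s)[0])
print("exp",own(-.0645,-.0226))
cv2.imwrite("pics/w1c.png",cv2.resize(f["frame"][50:250,250:420,::-1],None,fx=3,fy=3))
E
```

```text
red [ 87  81  20  24 378] [96.1 92.4] z.11 [ 0.4996 -0.3096] .077 [ 0.5034 -0.3381] .158 [ 0.4942 -0.2681]
red [ 307  170   30   45 1128] [321.1 194.5] z.11 [ 0.5487 -0.0246] .077 [ 0.5578 -0.0221] .158 [ 0.5355 -0.0284]
[[307.0, 214.0], [307.0, 170.0], [336.0, 170.0], [336.0, 214.0]] [[0.5558, -0.0355], [0.5181, -0.0455], [0.5116, -0.0221], [0.549, -0.0111]] ((533.6338500976562, -28.52240753173828), (39.00826644897461, 25.26862144470215), 15.533035278320312)
yel [363 147  17  17 225] [370.8 154.8] z.11 [0.496  0.0119] .077 [0.4994 0.0185] .158 [0.4912 0.0024]
grn [122 107  24  26 474] [133.7 119.4] z.11 [ 0.5211 -0.246 ] .077 [ 0.5272 -0.2676] .158 [ 0.5123 -0.2145]
grn [294 186  13  16 162] [300.  193.9] z.11 [ 0.5538 -0.0455] .077 [ 0.5634 -0.0452] .158 [ 0.5398 -0.0459]
[[0.4412, -0.1047], [0.409, 0.0103], [0.572, 0.0567], [0.6047, -0.058]] ((506.6257019042969, -24.01251220703125), (169.98269653320312, 119.3857650756836), 15.899764060974121)
knob 313.0 92.5 25.656482696533203 [ 0.45506731 -0.05732851  0.166     ]
exp [ 0.44772802 -0.06250312]
```

View pics/w1c.png

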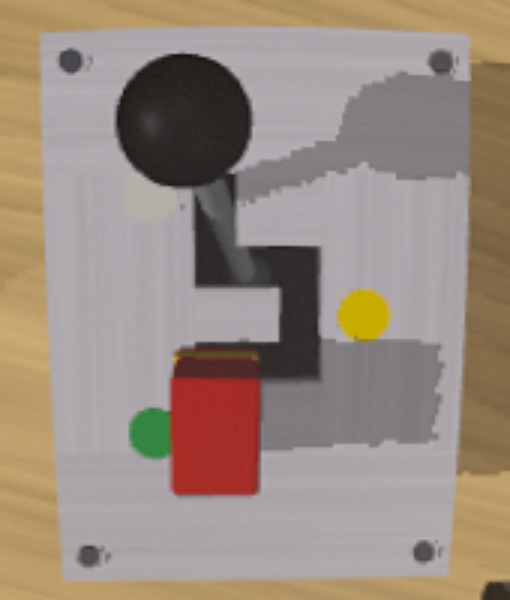

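Wrist and fixed views agree within about 3 mm. The block centre is about (0.535,-0.0285). I'll descend and grip.

Emit:
{"op": "carry_out", "data": {
  "moves": [
    [[0,0,0,-0.04,0.09,0.7,1],[0,0,0,0,0,0.7,1],[0,0,0,0,0,0.7,1],[0,0,0,0,0,0.7,1],[0,0,0,0,0,0.55,1],[0,0,0,0,0,0.38,1],[0,0,0,0,0,0,-1],[0,0,0,0,0,0,-1]]
  ]
}}

```text
time: 2.97
tool_pos: [0.534, -0.0253, 0.1213]
tool_rot: [-0.001, 0.603, 0.798, -0.0]
contact_force: [0.2, -0.0, 0.8]
gripper_width: 0.746
```

Emit:
{"op": "carry_out", "data": {
  "moves": [
    [[0,0,0,0,0,0,-1],[0,0,0,0,0,0,-1],[0,0,0,0,0,0,-1],[0,0,0,0,0,0,-1],[0,0,0,0,0,0,-1]]
  ]
}}

```text
time: 3.38
tool_pos: [0.5363, -0.0265, 0.1242]
tool_rot: [0.001, 0.603, 0.797, 0.001]
contact_force: [-0.1, -0.2, 6.4]
gripper_width: 0.296
```

```bash
python3 -c "
from go import *
from h import *
from plant import grab_frame
rel([*own(.028,-.014),.122])
f=grab_frame('wrist'); cv2.imwrite('pics/w2.png',f['frame'][:,:,::-1])
"
```

```text
t 3.38 tcp [ 0.5363 -0.0265  0.1242] xang 105.78 zax [ 3.5e-03 -3.0e-04 -1.0e+00] F [-0.1 -0.2  6.4] g 0.296
 target [ 0.5343 -0.0287  0.122 ] tool d mm [-1.6 -2.5  2.2] shares [-0.04 -0.06  0.06]
```

View pics/w2.png

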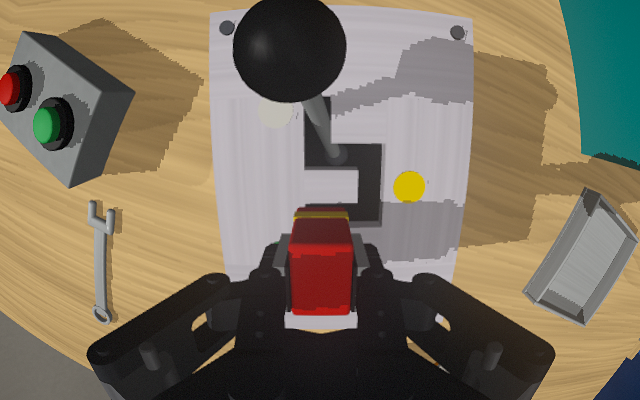

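Held: the opening is about 25 mm for the 26 mm head. Lifting, then moving to the tray centre at about (0.533,0.338).

Emit:
{"op": "carry_out", "data": {
  "moves": [
    [[0,0,0,0,0,-0.3,-1],[0,0,0,0,0,-0.6,-1],[0,0,0,0,0,-0.8,-1],[0,0,0,0,0,-0.8,-1],[0,0,0,0.8,0.22,0,-1],[0,0,0,0.9,0.25,0,-1],[0,0,0,0.9,0.25,0,-1],[0,0,0,0.9,0.25,0,-1]]
  ]
}}

```text
time: 4.1
tool_pos: [0.5337, 0.1201, 0.2227]
tool_rot: [-0.0, 0.604, 0.797, 0.0]
contact_force: [0.6, -0.1, -2.0]
gripper_width: 0.297
```

Emit:
{"op": "carry_out", "data": {
  "moves": [
    [[0,0,0,0.9,0.25,0,-1],[0,0,0,0.9,0.25,0,-1],[0,0,0,0.9,0.25,0,-1],[0,0,0,0.9,0.25,0,-1],[0,0,0,0.9,0.25,0,-1],[0,0,0,0.7,0.2,0,-1],[0,0,0,0,0,0,-1]]
  ]
}}

```text
time: 4.68
tool_pos: [0.5322, 0.3395, 0.222]
tool_rot: [-0.001, 0.601, 0.799, 0.0]
contact_force: [-0.6, -0.3, -0.9]
gripper_width: 0.298
```

```bash
python3 -c "
from go import *
from h import *
from plant import grab_frame
rel([.533,.338,.035])
s=state()
f=grab_frame('wrist'); cv2.imwrite('pics/w3.png',f['frame'][:,:,::-1])
f=grab_frame('scene'); cv2.imwrite('pics/s3.png',f['frame'][:,:,::-1])
"
```

```text
t 4.68 tcp [0.5322 0.3395 0.222 ] xang 106.06 zax [-0.0013  0.0019 -1.    ] F [-0.6 -0.3 -0.9] g 0.298
 target [0.533 0.338 0.035] tool d mm [ -2.1   0.5 187. ] shares [-0.05  0.01  4.67]
```

View pics/w3.png

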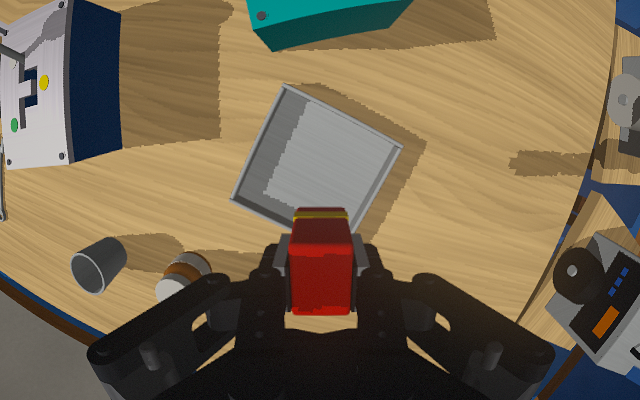

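View pics/s3.png

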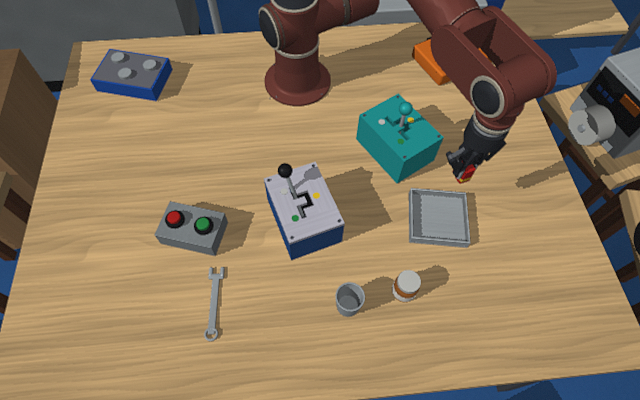

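The block is held and the tray is visible, with rim corners in the wrist view at about (285,84), (402,147), (232,199). I'll check the tray centre.

Run:
```python
from go import *; from h import *; from plant import grab_frame
s=state(); w=grab_frame("wrist")
q=wray(w,[(285,84),(402,147),(232,199)],.03,s); print(q[:,:2].round(3).tolist(),((q[1]+q[2])/2)[:2])
f=dict(np.load("scene0.npz")); p=ray(f,[(411,189),(467,191),(471,245),(409,240)],.03); print(p[:,:2].round(3).tolist(),p.mean(0))
f=dict(np.load("top0.npz")); p=ray(f,[(174,171),(227,180),(215,233),(162,223)],.03); print(p[:,:2].round(3).tolist(),p.mean(0))
```

```text
[[0.451, 0.274], [0.481, 0.415], [0.592, 0.247]] [0.53621522 0.3307941 ]
[[0.453, 0.274], [0.473, 0.424], [0.629, 0.391], [0.601, 0.238]] [0.53886018 0.33175045 0.03      ]
[[0.616, 0.385], [0.587, 0.238], [0.443, 0.268], [0.473, 0.412]] [0.52948727 0.32584327 0.03      ]
```

Emit:
{"op": "carry_out", "data": {
  "moves": [
    [[0,0,0,-0.25,0,0.8,-1],[0,0,0,0,0,0.9,-1],[0,0,0,0,0,0.9,-1],[0,0,0,0,0,0.9,-1],[0,0,0,0,0,0.7,-1],[0,0,0,0,0,0.4,-1],[0,0,0,0,0,0,-1],[0,0,0,0,0,0,-1]]
  ]
}}

```text
time: 5.5
tool_pos: [0.5361, 0.3236, 0.0375]
tool_rot: [-0.0, 0.604, 0.797, -0.001]
contact_force: [0.3, 0.8, -0.6]
gripper_width: 0.294
```

Emit:
{"op": "carry_out", "data": {
  "moves": [
    [[0,0,0,0,0,0,0.1],[0,0,0,0,0,0,0.1],[0,0,0,0,0,0,0.1],[0,0,0,0,0,0,0.1],[0,0,0,0,0,-0.3,0.1],[0,0,0,0,0,-0.7,0.1],[0,0,0,0,0,-0.9,0.3],[0,0,0,0,0,-0.9,0.3]]
  ]
}}

```text
time: 6.17
tool_pos: [0.5354, 0.325, 0.1514]
tool_rot: [-0.0, 0.603, 0.798, -0.001]
contact_force: [0.3, 0.5, 0.0]
gripper_width: 0.652
```

Emit:
{"op": "carry_out", "data": {
  "moves": [
    [[0,0,0,0,0,-0.9,0.3],[0,0,0,0,0,-0.9,0.3],[0,0,0,0,0,-0.9,0.3],[0,0,0,0,0,-0.5,0.3],[0,0,0,0,0,0,0.3]]
  ]
}}

```text
time: 6.58
tool_pos: [0.5386, 0.3265, 0.2875]
tool_rot: [0.003, 0.603, 0.798, 0.006]
contact_force: [-0.2, 0.1, 0.8]
gripper_width: 0.653
```

Run:
```python
from go import *; from h import *; from plant import grab_frame
rel([.535,.33,.035])
f=grab_frame("wrist");cv2.imwrite('pics/w4.png',f['frame'][:,:,::-1])
f=grab_frame("scene");np.savez("scene4.npz",**f);W=cloud(f);h,sa,v=cv2.split(hsv(f))
red=((h<8)|(h>172))&(sa>140)&(v>60);red[:,:400]=0;red[:180]=0;red[260:]=0;red[:,480:]=0
print(red.sum(),np.nanmedian(W[red],0), np.nanmax(W[red][:,2]) if red.sum() else 0)
cv2.imwrite("pics/s4c.png",cv2.resize(f["frame"][150:260,240:490,::-1],None,fx=3,fy=3))
f=grab_frame("top");np.savez("top4.npz",**f)
```

```text
t 6.58 tcp [0.5386 0.3265 0.2875] xang 105.79 zax [ 0.0122  0.0055 -0.9999] F [-0.2  0.1  0.8] g 0.653
 target [0.535 0.33  0.035] tool d mm [  3.9  -5.8 252.5] shares [ 0.1  -0.15  6.31]
205 [0.54017341 0.31837653 0.06404854] 0.07060968866492467
```

View pics/s4c.png

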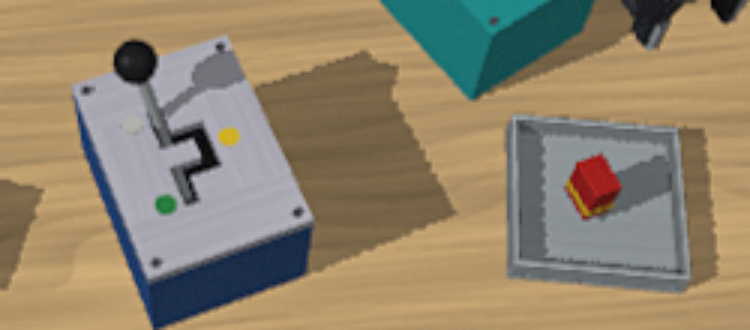

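View pics/w4.png

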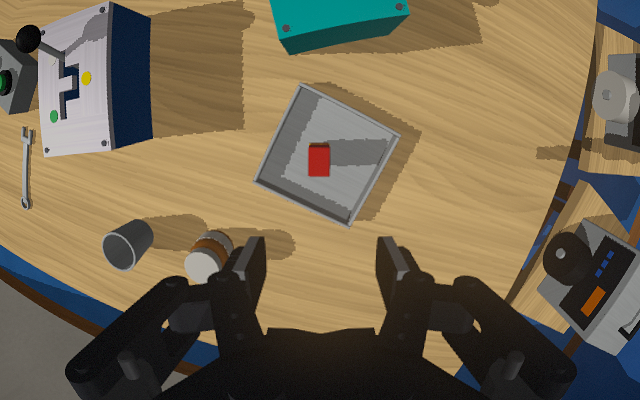

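The block stands upright in the tray near its centre, with its top at about 0.067 m as expected. Next I'll locate the knob in two views.

Run:
```python
from go import *; from h import *
L=[]
for n,(a,b,c,d) in (("top4",(325,205,360,240)),("scene4",(274,158,296,180))):
    f=dict(np.load(n+".npz")); h,sa,v=cv2.split(hsv(f)); m=np.zeros(v.shape,np.uint8); m[b:d,a:c]=((v<75))[b:d,a:c]
    m=cv2.morphologyEx(m,cv2.MORPH_OPEN,cv2.getStructuringElement(2,(7,7)))
    ct=max(cv2.findContours(m,0,1)[0],key=cv2.contourArea);(x,y),r=cv2.minEnclosingCircle(ct)
    M=cv2.moments(m,True); cx,cy=M["m10"]/M["m00"],M["m01"]/M["m00"]
    print(n,(x,y,r),(cx,cy),M["m00"],ray(f,(cx,cy),.166)[0])
    p=ray(f,(cx,cy),.166)[0];o=f["world_from_camera"][:3,3];L.append((o,(p-o)/np.linalg.norm(p-o)))
(o1,d1),(o2,d2)=L
t=np.linalg.lstsq(np.c_[d1,-d2],o2-o1,rcond=None)[0]; print("tri",o1+d1*t[0],o2+d2*t[1])
for u in(-40,-36): 
    k=175*np.array([u,-14,100])/np.linalg.norm([u,-14,100]); print(u,own(*k[:2]/1000),k[2]+5)
```

```text
top4 (339.5, 222.0, 8.500100135803223) (338.3008849557522, 220.3230088495575) 226.0 [ 0.45646274 -0.05674047  0.166     ]
scene4 (284.7765808105469, 170.03192138671875, 7.074764251708984) (284.5290322580645, 170.1290322580645) 155.0 [ 0.45083366 -0.06128382  0.166     ]
tri [ 0.45580215 -0.05639024  0.17291403] [ 0.45555002 -0.06120511  0.17313384]
-40 [ 0.44776338 -0.06244919] 166.1278702555074
-36 [ 0.45330784 -0.06116771] 168.24513223599337
```

Emit:
{"op": "carry_out", "data": {
  "moves": [
    [[0,0,0,-0.87,-0.48,0,1],[0,0,0,-0.87,-0.48,0,1],[0,0,0,-0.87,-0.48,0,1],[0,0,0,-0.87,-0.48,0,1],[0,0,0,-0.87,-0.48,0,1],[0,0,0,-0.87,-0.48,0,1],[0,0,0,-0.87,-0.48,0,1],[0,0,0,-0.87,-0.48,0,1]]
  ]
}}

```text
time: 7.4
tool_pos: [0.4622, 0.0141, 0.2757]
tool_rot: [-0.002, 0.603, 0.798, -0.001]
contact_force: [0.4, -0.2, -0.3]
gripper_width: 0.997
```

Emit:
{"op": "carry_out", "data": {
  "moves": [
    [[0,0,0,-0.87,-0.48,0,1],[0,0,0,-0.87,-0.48,0,1],[0,0,0,0,0,0,1],[0,0,0,0,0,0,1],[0,0,0,0,0,0,1]]
  ]
}}

```text
time: 7.82
tool_pos: [0.4454, -0.0615, 0.2765]
tool_rot: [-0.001, 0.604, 0.797, -0.0]
contact_force: [0.1, 0.6, -0.7]
gripper_width: 1.003
```

Run:
```python
from go import *; from h import *; from plant import grab_frame
rel([.451,-.061,.143]); s=state()
f=grab_frame("wrist");np.savez("w5.npz",**f);cv2.imwrite('pics/w5.png',f['frame'][:,:,::-1])
```

```text
t 7.82 tcp [ 0.4454 -0.0615  0.2765] xang 105.74 zax [-0.0026  0.0014 -1.    ] F [ 0.1  0.6 -0.7] g 1.003
 target [ 0.451 -0.061  0.143] tool d mm [ -1.2   5.8 133.5] shares [-0.03  0.14  3.34]
```

View pics/w5.png

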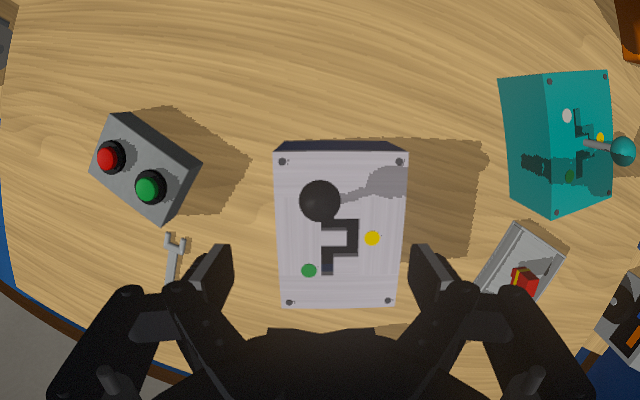

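Knob at about (320,201), screws at about (282,161), (400,161), (390,300), (289,302). Measuring.

Run:
```python
from go import *; from h import *
s=state(); f=dict(np.load("w5.npz")); g=cv2.cvtColor(f["frame"],cv2.COLOR_RGB2GRAY); h,sa,v=cv2.split(hsv(f))
c=cv2.HoughCircles(cv2.medianBlur(g[170:235,285:350],3),cv2.HOUGH_GRADIENT,1,30,param1=80,param2=10,minRadius=17,maxRadius=25)
print(c); x,y,r=c[0,0]; x+=285;y+=170; print("knob",wray(f,(x,y),.166,s)[0],wray(f,(320,201),.166,s)[0])
def loc(px):
    x,y=px; w=g[y-5:y+6,x-5:x+6].astype(float); t=np.clip(w.mean()-20-w,0,None); Y,X=np.mgrid[y-5:y+6,x-5:x+6]; return ((X*t).sum()/t.sum(),(Y*t).sum()/t.sum())
sc=[loc(p) for p in((282,161),(400,161),(390,300),(289,302))]; q=wray(f,sc,.11,s); print(np.round(sc,1).tolist(),q[:,:2].round(4).tolist(),q.mean(0)); e=(q[3]-q[0]+q[2]-q[1]);print(np.degrees(np.arctan2(e[1],e[0])))
yel=(h>20)&(h<34)&(sa>150)&(v>120);grn=(h>45)&(h<80)&(sa>120)&(v>40)
for m,a in((yel,(340,400)),(grn,(295,325))):
    m[:, :a[0]]=0;m[:,a[1]:]=0;m[:220]=0;m[290:]=0; p=np.argwhere(m).mean(0)[::-1]; print(p,wray(f,p,.11,s)[0])
C2=q.mean(0)[:2]
print("dots exp",own(0,.035),own(.04,-.035), "with wrist C",own(0,.035)-C+C2)
```

```text
[[[35.5 30.5 20.8]]]
knob [ 0.45386634 -0.05781666  0.166     ] [ 0.45441218 -0.05810482  0.166     ]
[[281.7, 161.2], [398.8, 161.4], [387.3, 300.0], [288.8, 301.9]] [[0.4411, -0.1023], [0.4079, 0.0132], [0.5708, 0.0606], [0.6043, -0.0547]] [ 0.50602055 -0.02079971  0.11      ]
16.239345804512386
[371.69879518 237.62650602] [0.49605341 0.01272203 0.11      ]
[308.48275862 270.20689655] [ 0.5540646  -0.04340183  0.11      ]
dots exp [0.49385269 0.01064416] [ 0.55159778 -0.04561867] with wrist C [0.49637324 0.01284445]
```

Emit:
{"op": "carry_out", "data": {
  "moves": [
    [[0,0,0,0.01,0.19,0.7,1],[0,0,0,0,0,0.8,1],[0,0,0,0,0,0.8,1],[0,0,0,0,0,0.6,1],[0,0,0,0,0,0.38,1],[0,0,0,0,0,0,1],[0,0,0,0,0,0,0.3],[0,0,0,0,0,0,0.2]]
  ]
}}

```text
time: 8.53
tool_pos: [0.4541, -0.0587, 0.1481]
tool_rot: [0.001, 0.603, 0.798, 0.0]
contact_force: [1.5, -0.0, 0.2]
gripper_width: 0.749
```

Run:
```python
from go import *; from h import *; from plant import grab_frame
rel([.4527,-.0588,.145])
f=grab_frame("wrist");cv2.imwrite('pics/w6.png',f['frame'][:,:,::-1])
```

```text
t 8.53 tcp [ 0.4541 -0.0587  0.1481] xang 105.88 zax [ 1.5e-03 -4.0e-04 -1.0e+00] F [ 1.5 -0.   0.2] g 0.749
 target [ 0.4527 -0.0588  0.145 ] tool d mm [ 0.3 -1.4  3.1] shares [ 0.01 -0.04  0.08]
```

View pics/w6.png

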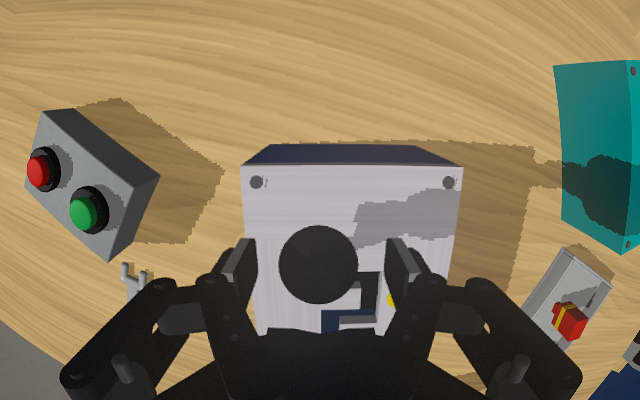

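The knob sits centred between the pads, at about (318,265). Closing.

Emit:
{"op": "carry_out", "data": {
  "moves": [
    [[0,0,0,0,0,0.04,-1],[0,0,0,0,0,0,-1],[0,0,0,0,0,0,-1],[0,0,0,0,0,0,-1],[0,0,0,0,0,0,-1]]
  ]
}}

```text
time: 9.0
tool_pos: [0.454, -0.0598, 0.1468]
tool_rot: [0.001, 0.603, 0.797, 0.0]
contact_force: [-0.7, -0.5, 5.6]
gripper_width: 0.394
```

Run:
```python
from go import *; from h import *; from plant import grab_frame
rel([.4527,-.0588,.145]);ownpos()
f=grab_frame("wrist");cv2.imwrite('pics/w7.png',f['frame'][:,:,::-1])
```

```text
t 9.0 tcp [ 0.454  -0.0598  0.1468] xang 105.77 zax [ 1.9e-03 -6.0e-04 -1.0e+00] F [-0.7 -0.5  5.6] g 0.394
 target [ 0.4527 -0.0588  0.145 ] tool d mm [ 1.3 -1.   1.8] shares [ 0.03 -0.02  0.05]
own mm [-57.8 -21.7 146.8]
```

View pics/w7.png

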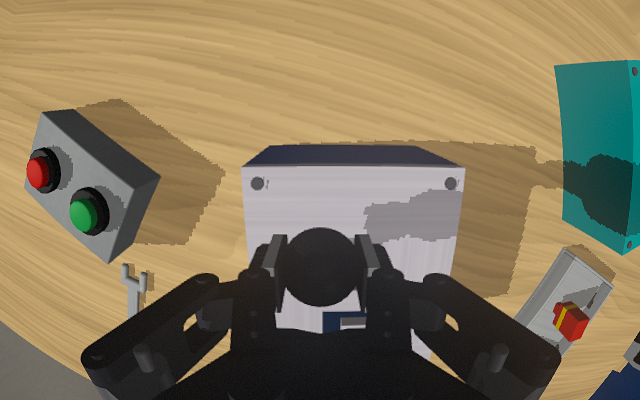

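Gripped: the opening reads 33.5 mm on the 36 mm ball, with low force. Lane 1 is slot (-37→-16), so own +x is 32.8 mm and z is +8.4 mm.

Emit:
{"op": "carry_out", "data": {
  "moves": [
    [[0,0,0,-0.01,0.2,-0.06,-1],[0,0,0,-0.01,0.2,-0.06,-1],[0,0,0,-0.01,0.2,-0.05,-1],[0,0,0,0,0.22,-0.04,-1],[0,0,0,0,0,0,-1],[0,0,0,0,0,0,-1]]
  ]
}}

```text
time: 9.55
tool_pos: [0.4853, -0.0521, 0.1545]
tool_rot: [0.0, 0.603, 0.797, -0.0]
contact_force: [-1.9, -1.1, 5.8]
gripper_width: 0.391
```

```bash
sed -i 's/^C=.*;yaw/C=np.array([.505,-.022]);yaw/' go.py
python3 - <<'E'
from go import *; from h import *; from plant import grab_frame
rel([*own(-.0274,-.024),.155]);ownpos()
f=grab_frame("wrist");cv2.imwrite('pics/w8.png',f['frame'][:,:,::-1])
f=grab_frame("scene");cv2.imwrite("pics/s8c.png",cv2.resize(f["frame"][130:270,230:370,::-1],None,fx=4,fy=4,interpolation=cv2.INTER_CUBIC))
E
```

```text
t 9.55 tcp [ 0.4853 -0.0521  0.1545] xang 105.78 zax [-0.     -0.0011 -1.    ] F [-1.9 -1.1  5.8] g 0.391
 target [ 0.4853 -0.0526  0.155 ] tool d mm [-0.5 -0.2 -0.5] shares [-0.01 -0.   -0.01]
own mm [-27.2 -23.5 154.5]
```

View pics/s8c.png

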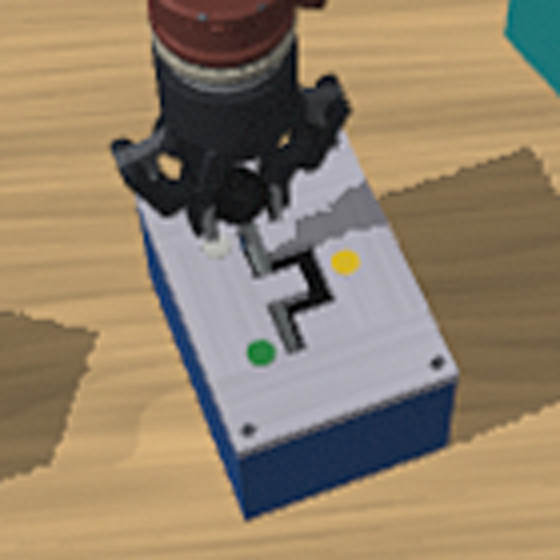

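The knob follows: the TCP is within 0.5 mm of the plan and force is low. Now the crossing, own y +48 mm.

Emit:
{"op": "carry_out", "data": {
  "moves": [
    [[0,0,0,0.2,0,-0.02,-1],[0,0,0,0.2,0,-0.02,-1],[0,0,0,0.2,0,0,-1],[0,0,0,0.2,0,0,-1],[0,0,0,0.2,0,0.02,-1],[0,0,0,0.19,0,0.02,-1],[0,0,0,0,0,0,-1],[0,0,0,0,0,0,-1]]
  ]
}}

```text
time: 10.32
tool_pos: [0.4732, -0.006, 0.1563]
tool_rot: [0.002, 0.603, 0.798, 0.001]
contact_force: [-3.1, -0.9, 11.1]
gripper_width: 0.389
```

Run:
```python
from go import *; from h import *; from plant import grab_frame
rel([*own(-.0274,.024),.155]);ownpos()
f=grab_frame("scene");cv2.imwrite("pics/s9c.png",cv2.resize(f["frame"][130:270,230:370,::-1],None,fx=4,fy=4,interpolation=cv2.INTER_CUBIC))
```

```text
t 10.32 tcp [ 0.4732 -0.006   0.1563] xang 105.83 zax [ 0.0037 -0.0011 -1.    ] F [-3.1 -0.9 11.1] g 0.389
 target [ 0.472  -0.0065  0.155 ] tool d mm [-0.2 -1.2  1.3] shares [-0.   -0.03  0.03]
own mm [-26.2  24.2 156.3]
```

View pics/s9c.png

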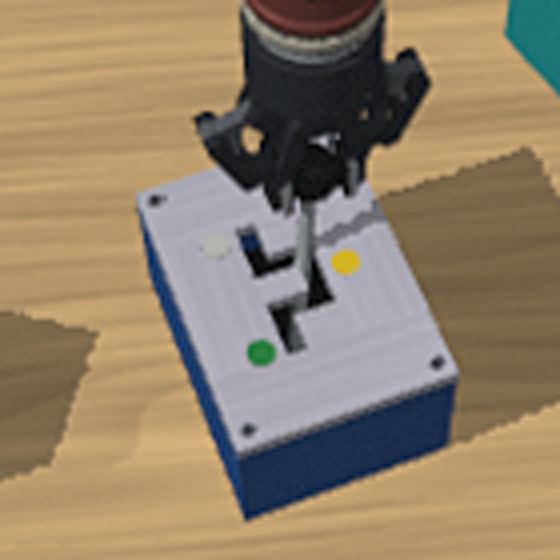

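The stem is in the middle lane's near corner at crop (305,260). On to mid-lane, then hold there over 1 s.

Emit:
{"op": "carry_out", "data": {
  "moves": [
    [[0,0,0,0,0.22,-0.02,-1],[0,0,0,0,0.22,-0.02,-1],[0,0,0,0,0.23,-0.01,-1],[0,0,0,0,0,0,-1],[0,0,0,0,0,0,-1],[0,0,0,0,0,0,-1],[0,0,0,0,0,0,-1],[0,0,0,0,0,0,-1]]
  ]
}}

```text
time: 11.03
tool_pos: [0.499, 0.0011, 0.1577]
tool_rot: [0.002, 0.603, 0.797, 0.001]
contact_force: [-0.9, -0.5, 8.6]
gripper_width: 0.393
```

Run:
```python
from go import *; from h import *; from plant import grab_frame
rel([*own(0,.0243),.157]);ownpos()
f=grab_frame("scene");cv2.imwrite("pics/s10c.png",cv2.resize(f["frame"][130:270,230:370,::-1],None,fx=4,fy=4,interpolation=cv2.INTER_CUBIC))
```

```text
t 11.03 tcp [0.499  0.0011 0.1577] xang 105.77 zax [ 3.4e-03 -9.0e-04 -1.0e+00] F [-0.9 -0.5  8.6] g 0.393
 target [0.4983 0.0014 0.157 ] tool d mm [ 0.4 -0.6  0.7] shares [ 0.01 -0.01  0.02]
own mm [  0.6  23.9 157.7]
```

View pics/s10c.png

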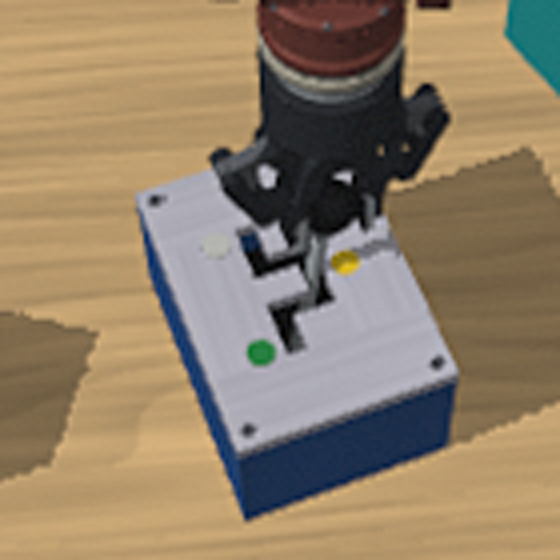

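Emit:
{"op": "carry_out", "data": {
  "moves": [
    [[0,0,0,0,0,0,-1],[0,0,0,0,0,0,-1],[0,0,0,0,0,0,-1],[0,0,0,0,0,0,-1],[0,0,0,0,0,0,-1],[0,0,0,0,0,0,-1],[0,0,0,0,0,0,-1],[0,0,0,0,0,0,-1]]
  ]
}}

```text
time: 11.75
tool_pos: [0.499, 0.0011, 0.1577]
tool_rot: [0.002, 0.603, 0.797, 0.001]
contact_force: [-1.0, -0.1, 8.0]
gripper_width: 0.388
```

Mid-lane is held for over a second (own x about 0, y about 24 mm, so pitch about 0 and roll about 0.14). Next to the far corner of the middle lane.

Emit:
{"op": "carry_out", "data": {
  "moves": [
    [[0,0,0,0,0,0,-1],[0,0,0,0,0,0,-1],[0,0,0,0,0.22,0.02,-1],[0,0,0,0,0.22,0.02,-1],[0,0,0,0,0.24,0.02,-1],[0,0,0,0,0,0,-1],[0,0,0,0,0,0,-1]]
  ]
}}

```text
time: 12.33
tool_pos: [0.5248, 0.009, 0.1544]
tool_rot: [0.001, 0.603, 0.798, 0.001]
contact_force: [-1.0, -0.0, 6.6]
gripper_width: 0.392
```

Run:
```python
from go import *
rel([*own(.0274,.024),.155]);ownpos()
```

```text
t 12.33 tcp [0.5248 0.009  0.1544] xang 105.79 zax [ 1.7e-03  4.0e-04 -1.0e+00] F [-1.  -0.   6.6] g 0.392
 target [0.5247 0.0086 0.155 ] tool d mm [-0.4 -0.2 -0.6] shares [-0.01 -0.   -0.02]
own mm [ 27.6  24.4 154.4]
```

Emit:
{"op": "carry_out", "data": {
  "moves": [
    [[0,0,0,-0.2,0,-0.02,-1],[0,0,0,-0.2,0,-0.02,-1],[0,0,0,-0.2,0,0,-1],[0,0,0,-0.2,0,0,-1],[0,0,0,-0.2,0,0.02,-1],[0,0,0,-0.2,0,0.02,-1],[0,0,0,0,0,0,-1],[0,0,0,0,0,0,-1]]
  ]
}}

```text
time: 13.0
tool_pos: [0.54, -0.0372, 0.1574]
tool_rot: [0.003, 0.604, 0.797, 0.003]
contact_force: [1.5, 1.4, 12.9]
gripper_width: 0.392
```

Run:
```python
from go import *
rel([*own(.0274,-.024),.155]);ownpos()
```

```text
t 13.0 tcp [ 0.54   -0.0372  0.1574] xang 105.74 zax [ 0.0083  0.0012 -1.    ] F [ 1.5  1.4 12.9] g 0.392
 target [ 0.538  -0.0375  0.155 ] tool d mm [ 0.2 -2.1  2.4] shares [ 0.01 -0.05  0.06]
own mm [ 29.4 -24.2 157.4]
```

The last-lane corner is reached. Now the last lane: own x to about 66 mm, z down about 11 mm.

Emit:
{"op": "carry_out", "data": {
  "moves": [
    [[0,0,0,0,0.2,0.05,-1],[0,0,0,0.01,0.2,0.06,-1],[0,0,0,0.01,0.2,0.07,-1],[0,0,0,0.01,0.2,0.07,-1],[0,0,0,0.01,0.13,0.05,-1],[0,0,0,0,0,0,-1],[0,0,0,0,0,0,-1]]
  ]
}}

```text
time: 13.58
tool_pos: [0.5759, -0.0266, 0.1451]
tool_rot: [0.004, 0.603, 0.798, 0.002]
contact_force: [3.3, -1.2, 9.1]
gripper_width: 0.388
```

Run:
```python
from go import *; from h import *; from plant import grab_frame
rel([*own(.0644,-.0226),.145]);ownpos()
f=grab_frame("scene");cv2.imwrite("pics/s11c.png",cv2.resize(f["frame"][130:270,230:370,::-1],None,fx=4,fy=4,interpolation=cv2.INTER_CUBIC))
```

```text
t 13.58 tcp [ 0.5759 -0.0266  0.1451] xang 105.79 zax [ 0.0092 -0.0023 -1.    ] F [ 3.3 -1.2  9.1] g 0.388
 target [ 0.5731 -0.026   0.145 ] tool d mm [ 1.3 -2.4  0. ] shares [ 0.03 -0.06  0.  ]
own mm [ 66.8 -23.9 145.1]
```

View pics/s11c.png

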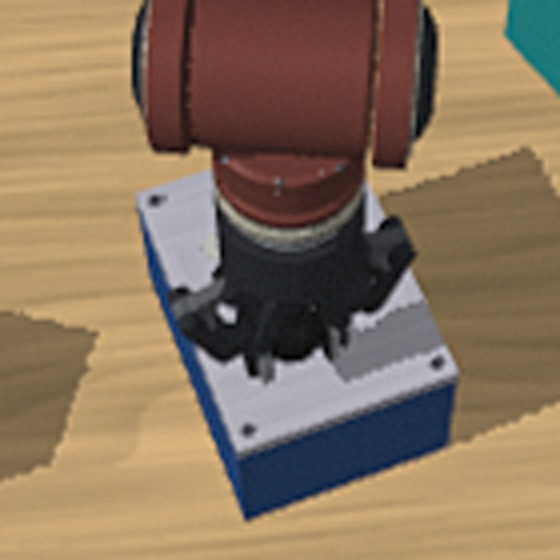

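Emit:
{"op": "carry_out", "data": {
  "moves": [
    [[0,0,0,0,0,0,0.6],[0,0,0,0,0,0,0.6],[0,0,0,0,0,0,0.6],[0,0,0,0,0,0,0.6],[0,0,0,0,0,-0.3,0.6],[0,0,0,0,0,-0.7,0.6],[0,0,0,0,0,-0.9,0.6],[0,0,0,0,0,-0.9,0.6]]
  ]
}}

```text
time: 14.3
tool_pos: [0.5716, -0.0255, 0.2539]
tool_rot: [-0.001, 0.603, 0.797, -0.001]
contact_force: [0.8, -0.3, 0.3]
gripper_width: 0.8
```

Emit:
{"op": "carry_out", "data": {
  "moves": [
    [[0,0,0,0,-0.7,-0.6,0.3],[0,0,0,0,-0.7,0,0],[0,0,0,0,-0.7,0,-0.5],[0,0,0,0,-0.4,0,-1],[0,0,0,0,0,0,-1],[0,0,0,0,0,0,-1]]
  ]
}}

```text
time: 14.8
tool_pos: [0.4763, -0.053, 0.2781]
tool_rot: [0.001, 0.604, 0.797, 0.001]
contact_force: [-0.4, 0.1, -0.8]
gripper_width: 0.003
```

Run:
```python
from go import *; from h import *; from plant import grab_frame
rel([.527,-.271,.1]); s=state()
f=grab_frame("wrist");np.savez("w12.npz",**f);cv2.imwrite('pics/w12.png',f['frame'][:,:,::-1])
f=grab_frame("scene");cv2.imwrite("pics/s12.png",f["frame"][:,:,::-1])
```

```text
t 14.8 tcp [ 0.4763 -0.053   0.2781] xang 105.73 zax [ 1.8e-03 -1.0e-04 -1.0e+00] F [-0.4  0.1 -0.8] g 0.003
 target [ 0.527 -0.271  0.1  ] tool d mm [-223.5  -10.6  178.2] shares [-5.59 -0.27  4.45]
```

View pics/w12.png

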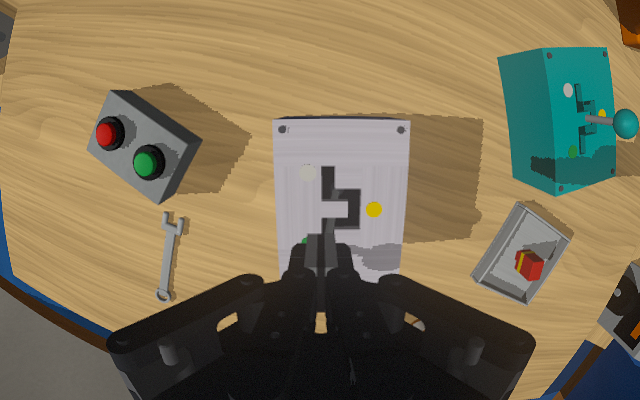

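View pics/s12.png

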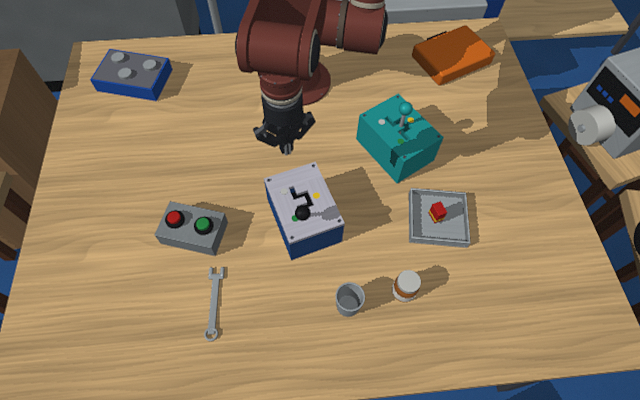

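The lever leans to the green-dot end, with the knob at scene (303,213), and the block is still in the tray. I'll check the knob position and the green button's position.

Run:
```python
from go import *; from h import *; from plant import grab_frame
s=state()
f=grab_frame("scene"); h,sa,v=cv2.split(hsv(f))
m=np.zeros(v.shape,np.uint8); m[203:224,290:316]=(v<60)[203:224,290:316]; m=cv2.morphologyEx(m,cv2.MORPH_OPEN,cv2.getStructuringElement(2,(5,5)))
M=cv2.moments(m,True); c=(M["m10"]/M["m00"],M["m01"]/M["m00"]); p=ray(f,c,.166)[0]; print("knob",c,M["m00"],p,"exp",own(.0644,-.0226))
f=dict(np.load("w12.npz")); g=cv2.cvtColor(f["frame"],cv2.COLOR_RGB2GRAY); h,sa,v=cv2.split(hsv(f))
G=(h>45)&(h<80)&(sa>120)&(v>40); G[:,200:]=0; G[:100]=0
pts=np.argwhere(G)[:,::-1]; print(pts.min(0),pts.max(0),pts.mean(0),len(pts))
for z in(.077,.074): 
    q=wray(f,pts.mean(0),z,s)[0]; print(z,q)
```

```text
knob (302.1546961325967, 212.25414364640883) 181.0 [ 0.56840965 -0.02858102  0.166     ] exp [ 0.57313466 -0.02597347]
[134 151] [156 176] [144.7079646  163.63053097] 452
0.077 [ 0.52647342 -0.26737329  0.077     ]
0.074 [ 0.52749174 -0.26909491  0.074     ]
```

Emit:
{"op": "carry_out", "data": {
  "moves": [
    [[0,0,0,-0.93,-0.04,0,-1],[0,0,0,-0.93,-0.04,0,-1],[0,0,0,-0.93,-0.05,0,-1],[0,0,0,-0.93,-0.05,0,-1],[0,0,0,-0.93,-0.05,0,-1],[0,0,0,-0.94,-0.04,0,-1],[0,0,0,0,0,0.7,-1],[0,0,0,0,0,0.8,-1]]
  ]
}}

```text
time: 15.62
tool_pos: [0.5293, -0.2743, 0.2191]
tool_rot: [0.003, 0.604, 0.797, 0.0]
contact_force: [-0.4, -0.1, -0.3]
gripper_width: 0.004
```

Run:
```python
from go import *; from h import *; from plant import grab_frame
s=state();rel([.527,-.271,.1])
f=grab_frame("wrist");np.savez("w13.npz",**f);cv2.imwrite('pics/w13.png',f['frame'][:,:,::-1])
f=grab_frame("scene");cv2.imwrite('pics/s13c.png',cv2.resize(f["frame"][150:270,140:360,::-1],None,fx=3.5,fy=3.5,interpolation=cv2.INTER_CUBIC))
```

```text
t 15.62 tcp [ 0.5293 -0.2743  0.2191] xang 105.64 zax [ 0.0047 -0.0031 -1.    ] F [-0.4 -0.1 -0.3] g 0.004
 target [ 0.527 -0.271  0.1  ] tool d mm [  4.3  -1.8 119.1] shares [ 0.11 -0.04  2.98]
```

View pics/w13.png

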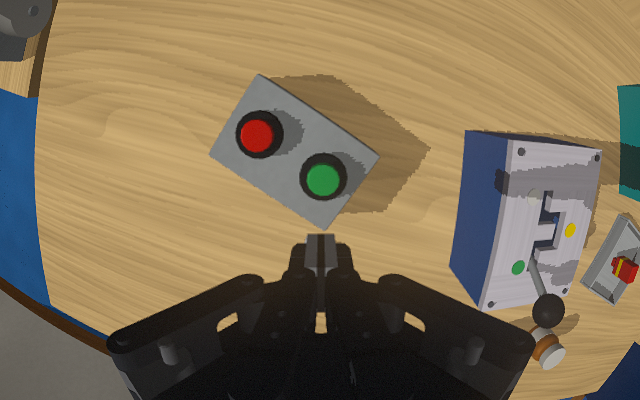

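View pics/s13c.png

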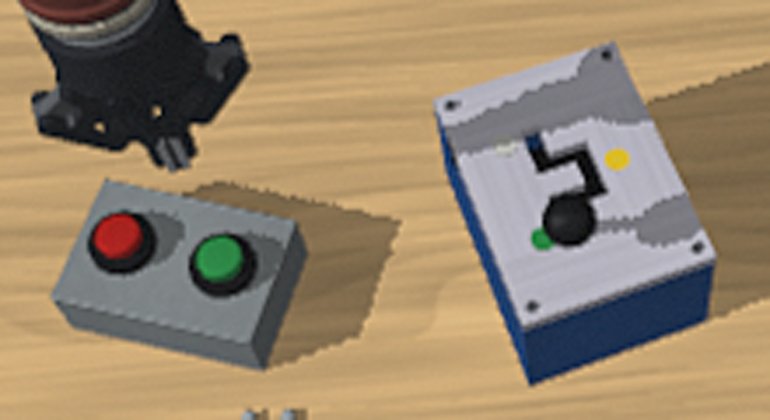

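Run:
```python
from go import *; from h import *
s=state(); f=dict(np.load("w13.npz")); h,sa,v=cv2.split(hsv(f))
G=(h>45)&(h<80)&(sa>120)&(v>40); G[:,360:]=0;G[:,290:]&=True; G[:,:290]=0
p=np.argwhere(G)[:,::-1]; print(p.mean(0),len(p),wray(f,p.mean(0),.077,s)[0], wray(f,(323,178),.077,s)[0])
k=wray(f,[(549,310)],.166,s)[0]; sc=wray(f,[(521,152),(597,157),(565,290),(490,304)],.11,s); print("knob",k,"screws",sc[:,:2].round(3).tolist(),sc.mean(0))
d=k[:2]-sc.mean(0)[:2]; c,n=np.cos(yaw),np.sin(yaw); print("knob own",c*d[0]+n*d[1],-n*d[0]+c*d[1])
```

```text
[322.41805226 179.31472684] 842 [ 0.51810743 -0.2674284   0.077     ] [ 0.51678457 -0.2672549   0.077     ]
knob [ 0.56024433 -0.03010193  0.166     ] screws [[0.435, -0.101], [0.4, 0.013], [0.56, 0.058], [0.592, -0.058]] [ 0.49680832 -0.02214241  0.11      ]
knob own 0.05878466506508651 -0.02513651569529922
```

Wrist readings were unsettled, with the arm still moving. The lever end matters before pressing, so I'll settle first and measure the knob relative to the console screws in the fixed views, which cancels the calibration bias.

Emit:
{"op": "carry_out", "data": {
  "moves": [
    [[0,0,0,0,0,0,-1],[0,0,0,0,0,0,-1],[0,0,0,0,0,0,-1]]
  ]
}}

```text
time: 15.97
tool_pos: [0.5281, -0.2713, 0.22]
tool_rot: [0.002, 0.603, 0.798, 0.0]
contact_force: [-1.2, 0.3, 0.0]
gripper_width: 0.004
```

```bash
python3 - <<'E'
from go import *; from h import *; from plant import grab_frame
s=state();rel([.527,-.271,.1]); f=grab_frame("wrist");h,sa,v=cv2.split(hsv(f))
G=(h>45)&(h<80)&(sa>120)&(v>40); G[:,360:]=0; G[:,:290]=0
p=np.argwhere(G)[:,::-1]; print("btn",p.mean(0),len(p),wray(f,p.mean(0),.077,s)[0])
Cs={"top":(.5035,-.0230),"scene":(.5035,-.0223)}  # screw centres per camera
c,n=np.cos(yaw),np.sin(yaw)
for nm,(a,b,e,d) in dict(top=(305,165,345,205),scene=(285,195,320,230)).items():
    f=grab_frame(nm); np.savez(nm+"14.npz",**f); im=f["frame"][b:d,a:e]; up=cv2.resize(im,None,fx=6,fy=6,interpolation=cv2.INTER_CUBIC); g=cv2.GaussianBlur(cv2.cvtColor(up,cv2.COLOR_RGB2GRAY),(5,5),0)
    r=36; ci=cv2.HoughCircles(g,cv2.HOUGH_GRADIENT,1,200,param1=80,param2=10,minRadius=34,maxRadius=60)
    x,y,r=ci[0,0]; cv2.circle(up,(int(x),int(y)),int(r),(255,0,255),1); cv2.imwrite(f"pics/k_{nm}.png",cv2.resize(up[:,:,::-1],None,fx=2,fy=2))
    px=(x/6-.4+a,y/6-.4+b)
    for z in(.166,.168):
        k=ray(f,px,z)[0]; dd=k[:2]-np.array(Cs[nm]); print(nm,px,r/6,z,"own",(c*dd[0]+n*dd[1]).round(4),(-n*dd[0]+c*dd[1]).round(4))
for u in(33,36,40,42): k=175*np.array([u,-14,100])/np.linalg.norm([u,-14,100]);print(u,k.round(1),np.arctan(u/100))
E
python3 -c "
import cv2,numpy as np
a=cv2.imread('pics/k_top.png');b=cv2.imread('pics/k_scene.png');h=max(a.shape[0],b.shape[0])
p=lambda x:cv2.copyMakeBorder(x,0,h-x.shape[0],0,0,0)
cv2.imwrite('pics/k.png',cv2.resize(np.hstack([p(a),p(b)]),None,fx=.8,fy=.8))"
```

```text
t 15.97 tcp [ 0.5281 -0.2713  0.22  ] xang 105.83 zax [ 0.0033 -0.0022 -1.    ] F [-1.2  0.3  0. ] g 0.004
 target [ 0.527 -0.271  0.1  ] tool d mm [  0.9  -1.3 120. ] shares [ 0.02 -0.03  3.  ]
btn [319.00359712 179.58513189] 834 [ 0.52699093 -0.27279665  0.077     ]
top (np.float32(325.18335), np.float32(173.35)) 7.5 0.166 own 0.0613 -0.0237
top (np.float32(325.18335), np.float32(173.35)) 7.5 0.168 own 0.0608 -0.0235
scene (np.float32(302.35), np.float32(212.01666)) 7.9833336 0.166 own 0.0603 -0.0233
scene (np.float32(302.35), np.float32(212.01666)) 7.9833336 0.168 own 0.0613 -0.0236
33 [ 54.4 -23.1 164.7] 0.31874756042064445
36 [ 58.8 -22.9 163.2] 0.34555558058171215
40 [ 64.5 -22.6 161.1] 0.3805063771123649
42 [ 67.2 -22.4 160. ] 0.3976279915221293
```

View pics/k.png

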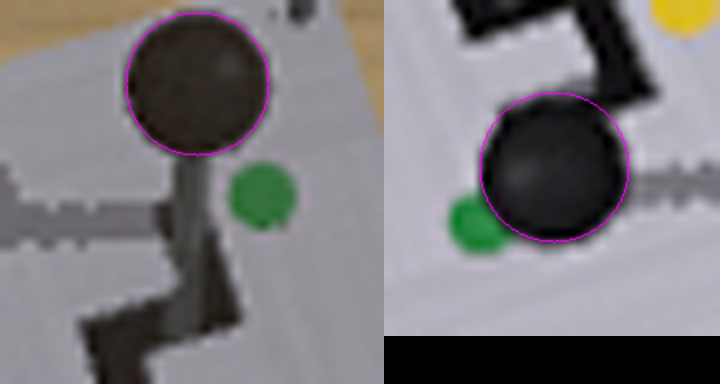

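Both views put the knob at own (61,-23.5) mm, so pitch is about 0.36 and roll about -0.14, comfortably past 0.32. The button is at (0.527,-0.2728) in the wrist and fixed views alike. Descending to 25 mm above it.

Emit:
{"op": "carry_out", "data": {
  "moves": [
    [[0,0,0,-0.03,-0.03,0.7,-1],[0,0,0,0,0,0.8,-1],[0,0,0,0,0,0.8,-1],[0,0,0,0,0,0.6,-1],[0,0,0,0,0,0,-1],[0,0,0,0,0,0,-1],[0,0,0,0,0,0,-1]]
  ]
}}

```text
time: 16.7
tool_pos: [0.5272, -0.2733, 0.1038]
tool_rot: [0.002, 0.603, 0.797, 0.0]
contact_force: [0.7, -0.8, 0.3]
gripper_width: -0.002
```

Run:
```python
from go import *; from h import *; from plant import grab_frame
rel([.527,-.2728,.069])
f=grab_frame("wrist");cv2.imwrite('pics/w15.png',f['frame'][:,:,::-1])
```

```text
t 16.7 tcp [ 0.5272 -0.2733  0.1038] xang 105.78 zax [ 0.0029 -0.002  -1.    ] F [ 0.7 -0.8  0.3] g -0.002
 target [ 0.527  -0.2728  0.069 ] tool d mm [ 0.6 -0.1 34.8] shares [ 0.02 -0.    0.87]
```

View pics/w15.png

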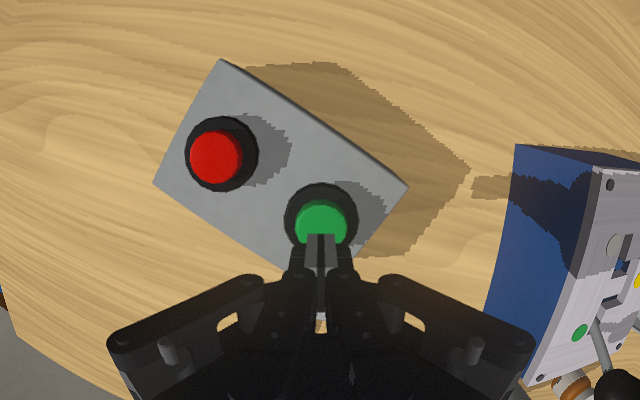

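The fingertips at (321,240) are lined up over the green button at (321,225), and the red button is well clear. Pressing down to about 0.069.

Emit:
{"op": "carry_out", "data": {
  "moves": [
    [[0,0,0,0,0,0.4,-1],[0,0,0,0,0,0.25,-1],[0,0,0,0,0,0.1,-1],[0,0,0,0,0,0.1,-1],[0,0,0,0,0,0.02,-1],[0,0,0,0,0,0,-1],[0,0,0,0,0,0,-1]]
  ]
}}

```text
time: 17.33
tool_pos: [0.5269, -0.2732, 0.0709]
tool_rot: [0.001, 0.603, 0.798, -0.0]
contact_force: [-6.6, 4.0, 15.5]
gripper_width: -0.001
```

Run:
```python
from go import *
rel([.527,-.2728,.069])
```

```text
t 17.33 tcp [ 0.5269 -0.2732  0.0709] xang 105.79 zax [ 8.e-04 -9.e-04 -1.e+00] F [-6.6  4.  15.5] g -0.001
 target [ 0.527  -0.2728  0.069 ] tool d mm [0.3 0.2 1.9] shares [0.01 0.01 0.05]
```

It is bottomed out: TCP at 0.0709 is 6 mm below the 0.077 top, with 15 N on it. Releasing and rising clear.

Emit:
{"op": "carry_out", "data": {
  "moves": [
    [[0,0,0,0,0,-0.3,-1],[0,0,0,0,0,-0.7,-1],[0,0,0,0,0,-0.9,-1],[0,0,0,0,0,-0.9,-1],[0,0,0,0,0,-0.9,-1],[0,0,0,0,0,-0.7,-1],[0,0,0,0,0,0,-1],[0,0,0,0,0,0,-1]]
  ]
}}

```text
time: 18.0
tool_pos: [0.5271, -0.2733, 0.2463]
tool_rot: [0.003, 0.603, 0.797, 0.0]
contact_force: [-0.2, -0.5, -0.2]
gripper_width: -0.005
```

Run:
```python
from go import *; from h import *; from plant import grab_frame
rel([.527,-.2728,.25])
f=grab_frame("scene");cv2.imwrite('pics/s16.png',f["frame"][:,:,::-1]); W=cloud(f);h,sa,v=cv2.split(hsv(f))
red=((h<8)|(h>172))&(sa>140)&(v>60);grn=(h>45)&(h<80)&(sa>120)&(v>40)
def r(m,a,b,c,d):
    k=np.zeros_like(m);k[b:d,a:c]=m[b:d,a:c];return k
print("green z",np.nanpercentile(W[r(grn,190,210,215,238)][:,2],[50,80]),"red z",np.nanpercentile(W[r(red,160,205,186,230)][:,2],[50,80]))
b=r(red,405,185,475,250);print("block",np.nanmean(W[b],0),np.argwhere(b).mean(0)[::-1])
```

```text
t 18.0 tcp [ 0.5271 -0.2733  0.2463] xang 105.78 zax [ 0.005  -0.0035 -1.    ] F [-0.2 -0.5 -0.2] g -0.005
 target [ 0.527  -0.2728  0.25  ] tool d mm [ 0.5  0.1 -3.7] shares [ 0.01  0.   -0.09]
green z [0.07539211 0.07700964] red z [0.07541113 0.07707578]
block [0.53949617 0.31961238 0.05932198] [437.73300971 210.67475728]
```

View pics/s16.png

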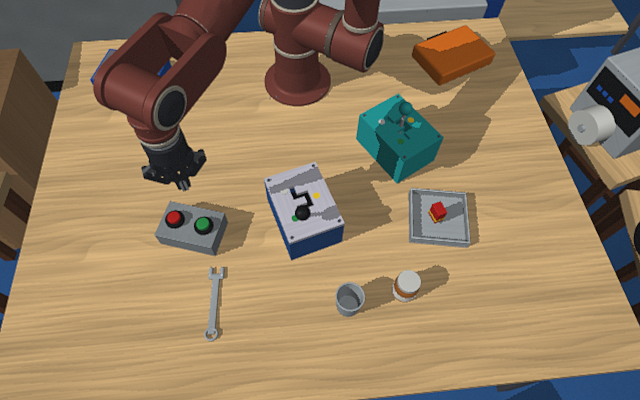

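Both buttons are up with tops at 0.077, the knob is still at (303,213) by the green dot, the block is in the tray at (438,211), the bystanders are unmoved and the arm is clear. Handing in.

```bash
python3 -c "
from plant import ticket; print(ticket.job_done())"
```

```text
the job is handed in; nothing more can be done
None
```

All steps are done and the job is handed in at about 18 s of the 72 s allowed; no verdict was reported.

1. **Block:** I lifted the red lock-out block out of the gate and set it upright in the steel tray.
2. **Lever:** I gripped the knob and took it through the gate. I paused it mid-lane by the yellow dot for over 1 s, then left it at the far end by the green dot.
3. **Button:** I pressed the green button fully, with the fingertips going 6 mm below its top at about 15 N, and let go.

**Last checks:**
- **Lever:** about 2 to 3 mm of slot travel short of the end. Both fixed views put the pitch at about +0.36 rad (0.32 needed) and the roll at about -0.14 rad.
- **Block:** its middle is about 37 mm high, inferred from its top height, and roughly 15 mm from the tray centre.
- **Buttons and bystanders:** both button tops are at 77 mm. The jar, beaker and wrench look unmoved, and the arm is clear.

**Disagreements:**
- The wrist and fixed cameras differed by about 3 mm on the console's position, so I used the mean, and the forces on the lever stayed low.
- One wrist reading, taken while the arm was still settling, was about 9 mm off. I threw it out and measured again.

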